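# Set and lock the pressure guide of a strip-planing jig

## Robot

A 6-joint arm with a two-finger parallel gripper is mounted at the origin on the work surface. World frame = base frame: x ahead of the robot, y to its left, z up, the work surface at z = 0. Lengths are in mm, angles in rad, forces in N, time in s.
With the tool pointing down it reaches from about 275 to 750 mm from the base axis. Payload 10.2 kg.
Tool frame: the origin (TCP) lies between the finger pads; the fingertips stand 17 mm ahead of it and the grasp point (between the pads) lies 2 mm behind it (tips_ahead is the distance from the TCP to the fingertips, in mm); z points along the fingers, y is the line along which they close (so a half turn about z gives the same grasp; the last joint's range is limited). The gripper opens to 85 mm and grips with 20 to 120 N. Pads are 22 mm wide; open, the fingers measure 114 mm over their backs; the gripper's body (76 mm by 85 mm) begins 54 mm behind the grasp point. The pads swing forward as they close: fully open they stand 13 mm farther back than shut.
Start: joints at [0.961, 0.313, 1.498, -0, 1.331, -0.223], TCP at [198.057, 486.215, 248.294] pointing down, gripper open.
Joint ranges: [-2.94, 2.94], [-0.97, 2.17], [0.19, 2.56], [-1.23, 4.37], [0.02, 3.11], [-2.88, 2.88]. Speed limits (rad/s): [2.39, 2.39, 3.01, 3.14, 3.14, 3.14].

## Interface

Orientations are given as a unit quaternion [w, x, y, z].
In Python, from rig import sense, capture, finish_job, boxes_of, tips_ahead gives the robot as it stands.
- The arm moves only by the tool drive_tool, never from a script. Its argument "commands" is text: rows parted by semicolons, each of 7 numbers parted by spaces: the shift along the world's x, y, z in units of 0.1 m (1.0 is 0.1 m), then the turn, a rotation vector about the world's x, y, z in units of pi/4 rad (1.0 is pi/4 rad), then the opening in per cent of the stroke, from 0 (shut) to 100 (fully open). A call has 1 to 20 rows; each row shifts and turns the commanded pose from where the row before left it; what a row does not reach is not made up. A row lasts 1/12 s, in which the tool goes at most 41.7 mm and 7.16 degrees, less where a joint would pass 70% of its speed; a pose out of reach is approached as far as the arm can. A call with a number of a shift or a turn outside -1 to 1 is refused whole. A call with a gripper value outside its range is refused whole. The fingers move at their own pace and stop on an object; "force" is the grip in N (left out, the last holds). Time passes only in rows, so rows that do not move let the fingers close. It gives the time, the measured TCP pose, the force, the opening and the grip force at its end, in the units of the state.
- sense(): the state, without advancing time (a new reading comes with each control period).
- capture(name): name is "scene" or "top" or "wrist"; returns a dict with "pixels" (420x560x3 uint8, blue, green, red), "fov_y" (degrees; the focal length in pixels is half the picture's height over the tangent of half this angle, whatever the lens; pixels are square), "cx", "cy" (the principal point, pixels), "position" and "attitude" of the camera in the world; the wrist camera has in their place "tool_from_camera" (4x4, takes a point from camera to tool coordinates, whose origin is the TCP and whose axes are the flange's). Camera axes: x right, y down, z forward; pixel columns grow to the right and rows downward; lengths in mm; the calibration is good to about 2 mm. A picture is of the moment at which its call begins: read the wrist's pose just before it. There is no depth.
- finish_job(): hands the job in; it is judged then, once.
Trained networks look in a picture, given as the dict that the camera call returned (one of the last four; its "shot" number tells which), for a name from the list of things; names that differ only in an ending like _2 or _b are one class to them, and where a whole thing is asked for, a point or a joint stands for the part that bears it (a point fixed in the world has none). Each returns a list of dicts, best first, with "confidence" (0 to 1); they miss things now and then, are a little off and sometimes report something else, mostly with a low value. They report only what shows in the picture. A call takes as long as a camera call.
- boxes_of(picture, name): "position" ([column, row] in pixels, amid what is visible of it).
The state is a dict: "time_s": time; "joints": joint angles; "dq": joint speeds; "tau": joint torques, N m; "eef_pos": TCP position; "ee_rot": TCP orientation; "force": force on the tool from outside, world axes, zero at the start; "wrist_torque": the same for the moment, N m; "grip_width": opening from 0.0 (shut) to 1.0 (fully open); "grip_force": force on a finger pad.
Only numpy, scipy, OpenCV 4.12 (cv2) and the standard library are available. Lean on these libraries where they do the work, as an engineer would, in place of code of your own. Each camera call takes 0.05 s, during which the arm holds its last target. There are 200 camera calls.

## Task

A lath lies along the fence of the strip-planing jig. Turn the black knob on top of the pressure guide clockwise until its sprung shoe has pushed the lath home against the fence and the shoe's spring is pressed in by about 4 mm, without bottoming it; then turn the steel lock ring beneath the knob clockwise until it is firmly tight, but do not force it. Leave the shoe at that setting and disturb nothing else on the bench.

Things in the scene. Friction and masses are not known exactly. Their poses are not given: they have to be found in the camera images.
- knob_mid (a point): Middle of the black fluted round knob on top of the pressure guide, 36 mm in diameter, 22 mm tall; its axis (z) is upright. This point, 119 mm above the table, lies on the axis, 11 mm below the knob's top and 16 mm above the top of the wider lock ring.
- knob (a joint): Turn of the knob, rad: 0 wound fully back (at the start), grows clockwise from above, 3.75 at its end; the setting lies 1.4 to 2.7 on. It drives the shoe out 12 mm per rad by a rack. It needs about 0.3 N m to turn, 0.036 N m more for each mm that the spring is pressed, and stays where it is left.
- ring_mid (a point): Middle of the knurled steel lock ring under the knob and coaxial with it, 53 mm in diameter, 16 mm tall, axis (z) upright; on the axis, 95 mm above the table. Clockwise from above tightens. It turns almost freely (0.04 N m) for 0.5 to 1.4 rad, then bites at 0.45 N m and resists more by 16 N m per rad. Firmly tight from 0.6 N m, forced beyond 1.05; aim at 0.75. It stays where left.
- clamp_jaw (a joint): How far the small steel clamp jaw under the ring has been drawn in on the spindle by tightening, m: 0 while the ring is loose, 0.0002 when the ring is just firmly tight (0.6 N m), 0.0004 at 0.75 N m, forced beyond 0.00076 (1.05 N m). Too little to be measured well: the ring's resistance tells more.
- shoe (a joint): How far the shoe's spring is pressed in, m: 0 when free, aim at 0.004, bottoms at 0.008; 3 N per mm.
- shoe_face (a point): Centre of the shoe's flat pressing face (46 mm wide, 18 mm tall steel block), 32 mm above the table; x points from the shoe to the fence. At the start it stands 79.5 mm from the knob's axis, along x.
- fence: Steel fence bar, 320 mm long (along y), 22 mm tall, on the jig's bed. Origin: middle of the lower edge of the face that looks at the shoe, 20 mm above the table; that face looks along -x.
- lath: Light wooden lath, 400 mm (y) x 30 mm (x) x 14 mm tall, lying loose on the bed 1.5 to 4 mm short of the fence. Origin: centre of its underside. It is home when its origin lies 15 mm before the fence's face.
- jig: The jig, bolted down: pale metal bed 300 (x) x 320 x 20 mm, the guide's dark housing (84 x 78 mm, flat top 64 mm above the table, under the ring a boss 36 mm in diameter), and a blade bridge over the lath at y = 122 mm, 44 mm above the bed. Origin: on the table, 10 mm short of the bed's middle in x. Axis of knob and ring: x = -55 mm, y = 0; the shoe moves along +x.
- offcut: Bystander: short wooden offcut, 28 x 50 x 14 mm, lying on the bed's near left corner. Origin: centre of its underside.
- hex_key: Bystander: dark hex key, 75 mm long, 7 mm thick, lying on the bed's near right corner. Origin: its underside.
- plane: Bystander: wooden bench plane on the bench. Origin: its underside.
- mallet: Bystander: wooden mallet on the bench. Origin: its underside.
- chisel: Bystander: chisel with a wooden handle on the bench. Origin: its underside.
- glue: Bystander: amber glue jar on the bench. Origin: its underside.
- brush_pot: Bystander: terracotta pot with two handles on the bench. Origin: its underside.

How it is judged:
By the outcome, as a careful person would: the job done as asked, in the order asked, and still so for the second after the job is handed in, with the robot touching nothing.
It also fails if it takes over 67 s, if anything falls off the work surface, if the arm or the gripper's body presses on something with over 40 N, if the wrist force passes 120 N, or if a joint passes its speed limit or range.

## Working session

There is one attempt and no reset: what is moved stays moved. The work goes in short steps, Python scripts to look and compute and a tool call to move; the robot and the scene stay as the last step left them, time stands still between calls to the robot, and variables do not carry over. Pictures are saved under pics/ and viewed, at most 10 in all, crops included, and the job is handed in when it is done.

Besides the shell and the picture viewer there is one more tool, called after "Emit:" in YAML: its name, and indented under it one key for each argument. drive_tool: Moves the arm, as the interface text tells. Shifts and turns lie within -1 to 1; 1 stands for 0.1 m of shift or pi/4 rad of turn. Its arguments: {"type":"object","properties":{"commands":{"type":"string"},"force":{"type":"number"}},"required":["commands"]}

```bash
mkdir -p pics
cat > h.py <<'E'
import numpy as np, cv2
from scipy.spatial.transform import Rotation as R
from rig import *
def cam(p):
    f=210/np.tan(np.radians(p["fov_y"]/2)) if p["pixels"].shape[0]==420 else None
    return f
def rot(a):
    a=np.array(a,float)
    return a if a.shape==(3,3) else R.from_quat(a,scalar_first=True).as_matrix()
def pose(p,s=None):
    if "position" in p: return rot(p["attitude"]),np.array(p["position"])
    T=np.array(p["tool_from_camera"]);Rt=rot(s["ee_rot"])
    return Rt@T[:3,:3],Rt@T[:3,3]+np.array(s["eef_pos"])
def topoint(p,uv,z,s=None):
    Rm,t=pose(p,s);f=cam(p)
    d=Rm@np.array([(uv[0]-p["cx"])/f,(uv[1]-p["cy"])/f,1]);return t+d*(z-t[2])/d[2]
def topix(p,X,s=None):
    Rm,t=pose(p,s);c=Rm.T@(np.array(X)-t);f=cam(p);return np.array([p["cx"]+f*c[0]/c[2],p["cy"]+f*c[1]/c[2]])
E
python3 - <<'E'
from h import *
s=sense();print({k:np.round(v,3) for k,v in s.items()})
ims=[]
for n in ["scene","top"]:
    p=capture(n);cv2.imwrite(f"pics/{n}0.png",p["pixels"]);print(n,p["position"],p["attitude"],p["fov_y"])
    for o,z in [("knob_mid",119),("ring_mid",95),("shoe_face",32),("fence",31),("lath",34),("jig",20),("offcut",34),("hex_key",27)]:
        for b in boxes_of(p,o)[:2]: print(o,b["confidence"],np.round(b["position"],1),np.round(topoint(p,b["position"],z)))
E
```

```text
{'time_s': np.float64(0.0), 'joints': array([ 0.961,  0.313,  1.498, -0.   ,  1.331, -0.223]), 'dq': array([-0.   , -0.   ,  0.   ,  0.001,  0.001,  0.002]), 'tau': array([-1.0000e-03, -4.1227e+01, -2.5974e+01, -0.0000e+00,  4.0000e-03,
        0.0000e+00]), 'eef_pos': array([197.932, 486.011, 247.752]), 'ee_rot': array([-0.   ,  0.192,  0.981, -0.001]), 'force': array([-0.505,  0.059,  0.31 ]), 'wrist_torque': array([-0.062, -0.002,  0.044]), 'grip_force': np.float64(0.0), 'grip_width': np.float64(1.002)}
scene [1196.40006155 -823.75360761  878.67386538] [-0.42157794  0.84478365  0.29525863 -0.14640686] 55.88280801649525
knob_mid 0.34 [180.2 316.9] [ 646. -508.  119.]
ring_mid 0.44 [261.1 201. ] [468. -13.  95.]
shoe_face 0.54 [274.2 224.5] [533. -24.  32.]
fence 0.6 [280.9 239.3] [597. -68.  31.]
lath 0.62 [260.7 241.6] [ 555. -119.   34.]
jig 0.62 [276.1 230.7] [549. -34.  20.]
hex_key 0.59 [231.7 222.2] [ 407. -100.   27.]
top [ 466.30868742  -35.93794824 1351.09229577] [-0.03466867  0.71555254 -0.69751247  0.01609377] 45.72788590991902
knob_mid 0.44 [291.  241.7] [478.  -8. 119.]
ring_mid 0.58 [299.7 220.2] [533. -28.  95.]
fence 0.96 [316.4 198.8] [594. -70.  31.]
lath 0.56 [313.9 212.1] [559. -65.  34.]
jig 0.74 [104.6 165.5] [673. 507.  20.]
jig 0.68 [294.6 231.8] [506. -15.  20.]
offcut 0.47 [251.3 251.8] [449.  98.  34.]
hex_key 0.58 [332.1 276.3] [ 391. -117.   27.]
```

View pics/scene0.png

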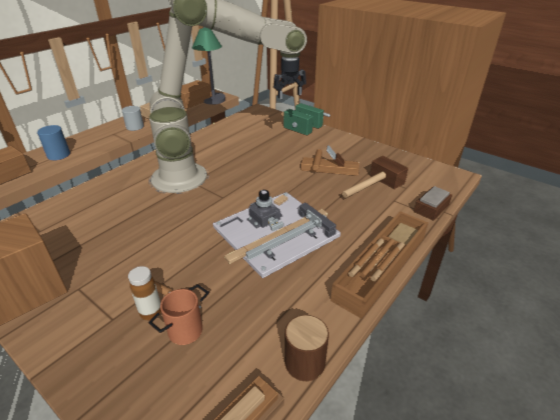

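View pics/top0.png

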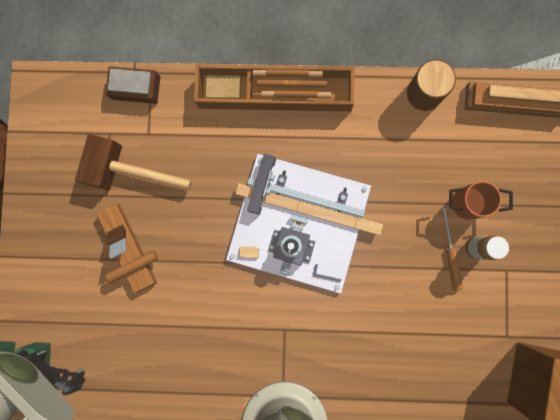

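The top view shows the jig yawed about −15°, with the knob near (291,245), the fence from (268,188) to (363,213), and the offcut and hex key on its near corners. I'll move above the knob and look with the wrist camera.

Emit:
drive_tool:
  commands: "0.17 -0.31 0.02 0 0 0 100;0.17 -0.31 0.02 0 0 0 100;0.17 -0.31 0.02 0 0 0 100;0.17 -0.31 0.02 0 0 0 100;0.17 -0.31 0.02 0 0 0 100;0.17 -0.31 0.02 0 0 0 100;0.17 -0.31 0.02 0 0 0 100;0.17 -0.31 0.02 0 0 0 100;0.17 -0.31 0.02 0 0 0 100;0.17 -0.31 0.02 0 0 0 100;0.17 -0.31 0.02 0 0 0 100;0.17 -0.31 0.02 0 0 0 100;0.17 -0.31 0.02 0 0 0 100;0.17 -0.31 0.02 0 0 0 100;0.17 -0.31 0.02 0 0 0 100;0.17 -0.31 0.02 0 0 0 100;0 0 0 0 0 0 100;0 0 0 0 0 0 100;0 0 0 0 0 0 100"
  force: 60

```text
time_s: 2.48
eef_pos: [469.8, -9.5, 280.2]
ee_rot: [-0.0, 0.192, 0.981, 0.0]
force: [-0.3, 0.7, -0.2]
grip_width: 1.001
grip_force: 0.0
```

```bash
cat > look.py <<'E'
from h import *
import sys
s=sense();print({k:np.round(v,3) for k,v in s.items() if k not in("dq","tau")})
p=capture("wrist");cv2.imwrite(f"pics/{sys.argv[1]}.png",p["pixels"]);print(np.round(p["tool_from_camera"],3).tolist(),p["fov_y"],tips_ahead if not callable(tips_ahead) else tips_ahead())
for o,z in [("knob_mid",119),("ring_mid",95),("shoe_face",32),("fence",31),("lath",34)]:
    for b in boxes_of(p,o)[:2]: print(o,b["confidence"],np.round(b["position"],1),np.round(topoint(p,b["position"],z,s),1))
E
python3 look.py w1
```

```text
{'time_s': np.float64(2.483), 'joints': array([-0.27 ,  0.167,  1.599,  0.   ,  1.375, -1.454]), 'eef_pos': array([469.803,  -9.469, 280.158]), 'ee_rot': array([-0.   ,  0.192,  0.981,  0.   ]), 'force': array([-0.303,  0.723, -0.185]), 'wrist_torque': array([ 0.035, -0.025, -0.004]), 'grip_force': np.float64(0.0), 'grip_width': np.float64(1.001)}
[[-0.0, -0.948, -0.32, 81.289], [1.0, 0.0, -0.001, -0.014], [0.001, -0.32, 0.948, -124.26], [0.0, 0.0, 0.0, 1.0]] 64.74085741054184 17.0
knob_mid 0.88 [284.8 198. ] [475.2  -8.2 119. ]
ring_mid 0.64 [284.8 169.5] [ 4.558e+02 -1.000e-01  9.500e+01]
ring_mid 0.51 [285.3 192.7] [477.2  -8.2  95. ]
shoe_face 0.72 [293.3 232.4] [544.1 -23.8  32. ]
fence 0.67 [276.  259.6] [570.7 -57.5  31. ]
fence 0.57 [286.9 280. ] [602.8 -55.7  31. ]
lath 0.62 [277.3 257.4] [567.  -54.3  34. ]
```

View pics/w1.png

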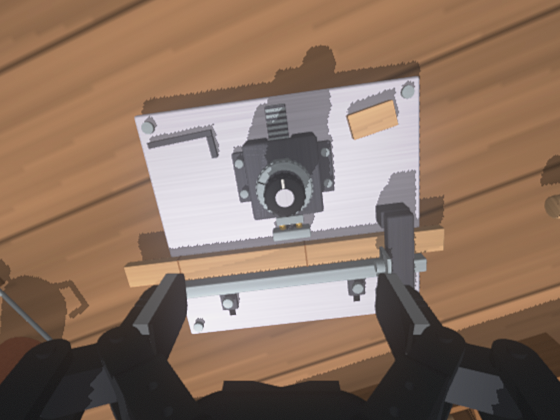

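The knob is at about (285,195), with the ring around it. The shoe is at (292,232) with a gap to the lath, and the fence is below. I'll centre on the knob and go lower.

Emit:
drive_tool:
  commands: "0.03 0.01 -0.25 0 0 0 100;0.02 0.01 -0.25 0 0 0 100;0 0 -0.25 0 0 0 100;0 0 -0.2 0 0 0 100;0 0 0 0 0 0 100;0 0 0 0 0 0 100"

```text
time_s: 3.28
eef_pos: [474.9, -7.5, 185.4]
ee_rot: [-0.001, 0.192, 0.981, 0.0]
force: [0.4, 0.1, 0.8]
grip_width: 1.0
grip_force: 0.0
```

```bash
python3 look.py w2; python3 -c "
import cv2;i=cv2.imread('pics/w2.png');cv2.imwrite('pics/w2c.png',cv2.resize(i[130:350,140:420],None,fx=2.7,fy=2.7,interpolation=2))"
```

```text
{'time_s': np.float64(3.283), 'joints': array([-0.263,  0.267,  1.734,  0.   ,  1.142, -1.448]), 'eef_pos': array([474.919,  -7.513, 185.434]), 'ee_rot': array([-0.001,  0.192,  0.981,  0.   ]), 'force': array([0.429, 0.092, 0.833]), 'wrist_torque': array([-0.007,  0.046,  0.045]), 'grip_force': np.float64(0.0), 'grip_width': np.float64(1.0)}
[[-0.0, -0.948, -0.32, 81.288], [1.0, 0.0, -0.001, -0.014], [0.001, -0.32, 0.948, -124.261], [0.0, 0.0, 0.0, 1.0]] 64.74085741054184 17.0
knob_mid 0.67 [280.3 230.4] [471.9  -6.9 119. ]
ring_mid 0.72 [281.2 194.2] [ 4.569e+02 -2.000e-01  9.500e+01]
fence 0.68 [281.7 323.5] [599.2 -57.5  31. ]
lath 0.79 [280.5 294.4] [565.7 -45.1  34. ]
```

View pics/w2c.png

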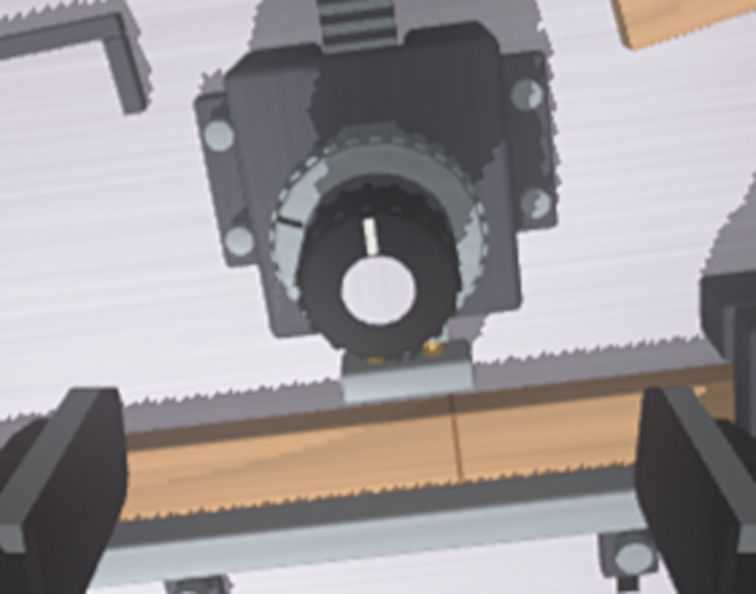

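Run:
```python
from h import *
s=sense();p=capture("wrist")
c=lambda u,v:(140+u/2.7,130+v/2.7)
print("axis",topoint(p,c(378,290),130,s))
print("ringaxis? left/right",topoint(p,c(272,228),103,s),topoint(p,c(487,228),103,s))
print("shoe top front",topoint(p,c(344,402),41,s),topoint(p,c(473,387),41,s))
print("lath near top",topoint(p,c(127,452),34,s),topoint(p,c(735,365),34,s))
print("lath far top",topoint(p,c(122,520),34,s),topoint(p,c(635,465),34,s))
print("fence top near",topoint(p,c(112,548),42,s),topoint(p,c(640,488),42,s))
```

```text
axis [472.80518051  -7.5508714  130.        ]
ringaxis? left/right [458.51181102 -30.00301064 103.        ] [478.45950364  19.02443974 103.        ]
shoe top front [543.02623772 -49.11398971  41.        ] [554.21577247  -6.17222216  41.        ]
lath near top [ 536.21538792 -131.07776653   34.        ] [584.29223948  80.03021114  34.        ]
lath far top [ 561.53269806 -146.2500167    34.        ] [610.07649796  36.16972794  34.        ]
fence top near [ 566.31384228 -150.34666844   42.        ] [613.77840252  34.64505751  42.        ]
```

Emit:
drive_tool:
  commands: "-0.02 0 -0.2 0 0 0 100;0 0 -0.2 0 0 0 100;0 0 -0.15 0 0 0 100;0 0 -0.06 0 0 0 100;0 0 0 0 0 0 100;0 0 0 0 0 0 100;0 0 0 0 0 0 0;0 0 0 0 0 0 0;0 0 0 0 0 0 0;0 0 0 0 0 0 0;0 0 0 0 0 0 0;0 0 0 0 0 0 0;0 0 0 0 0 0 0;0 0 0 0 0 0 0;0 0 0 0 0 0 0"
  force: 70

```text
time_s: 4.88
eef_pos: [473.3, -7.6, 125.1]
ee_rot: [0.001, 0.192, 0.981, 0.0]
force: [-1.3, 1.9, 6.6]
grip_width: 0.397
grip_force: 69.1
```

```bash
cat > st.py <<'E'
from h import *
for _ in range(1):
    s=sense();y=(rot(s["ee_rot"])[:,1]);print(round(s["time_s"],2),"yaw",round(float(np.arctan2(y[1],y[0])),4),"F",np.round(s["force"],1),"T",np.round(s["wrist_torque"],3),"tau6",np.round(s["tau"][5],3),"p",np.round(s["eef_pos"],1),"q6",round(s["joints"][5],4),"w",round(float(s["grip_width"]),3),round(float(s["grip_force"]),1),np.round(s["dq"][5],3))
E
python3 st.py
```

```text
4.88 yaw 1.1839 F [-1.3  1.9  6.6] T [ 0.404  0.255 -0.04 ] tau6 -0.028 p [473.3  -7.6 125.1] q6 -1.4488 w 0.397 69.1 0.002
```

Emit:
drive_tool:
  commands: "0 0 0 0 0 -0.1 0;0 0 0 0 0 -0.1 0;0 0 0 0 0 -0.1 0;0 0 0 0 0 -0.1 0;0 0 0 0 0 -0.1 0"

```text
time_s: 5.3
eef_pos: [472.9, -8.3, 125.1]
ee_rot: [0.0, 0.381, 0.924, -0.001]
force: [-5.9, -4.2, 8.6]
grip_width: 0.398
grip_force: 69.3
```

```bash
python3 st.py
```

```text
5.3 yaw 0.7886 F [-5.9 -4.2  8.6] T [-0.593  0.894  0.349] tau6 -0.915 p [472.9  -8.3 125.1] q6 -1.0528 w 0.398 69.3 0.935
```

Emit:
drive_tool:
  commands: "0 0 0 0 0 -0.1 0;0 0 0 0 0 -0.1 0;0 0 0 0 0 -0.1 0;0 0 0 0 0 -0.1 0;0 0 0 0 0 -0.1 0"

```text
time_s: 5.72
eef_pos: [472.3, -8.7, 125.1]
ee_rot: [-0.0, 0.554, 0.832, -0.002]
force: [-10.6, -8.4, 11.9]
grip_width: 0.395
grip_force: 69.7
```

```bash
python3 st.py
```

```text
5.72 yaw 0.3962 F [-10.6  -8.4  11.9] T [-1.107  1.671  0.365] tau6 -0.901 p [472.3  -8.7 125.1] q6 -0.6601 w 0.395 69.7 0.935
```

Emit:
drive_tool:
  commands: "-0.005 -0.005 0.005 0 0 -0.1 0;-0.005 -0.005 0 0 0 -0.1 0;0 0 0 0 0 -0.1 0"

```text
time_s: 5.97
eef_pos: [471.6, -9.0, 125.1]
ee_rot: [-0.0, 0.648, 0.761, -0.001]
force: [-4.0, -2.7, 4.9]
grip_width: 0.398
grip_force: 69.7
```

```bash
python3 st.py
```

```text
5.97 yaw 0.16 F [-4.  -2.7  4.9] T [-0.233  0.711  0.318] tau6 -0.935 p [471.6  -9.  125.1] q6 -0.4272 w 0.398 69.7 0.936
```

Emit:
drive_tool:
  commands: "0 0 0 0 0 -0.1 0"

```text
time_s: 6.05
eef_pos: [471.4, -9.0, 125.1]
ee_rot: [-0.0, 0.678, 0.735, -0.001]
force: [-5.4, -2.0, 6.7]
grip_width: 0.396
grip_force: 69.7
```

```bash
python3 st.py
```

```text
6.05 yaw 0.0817 F [-5.4 -2.   6.7] T [-0.335  0.966  0.355] tau6 -0.902 p [471.4  -9.  125.1] q6 -0.3486 w 0.396 69.7 0.937
```

Emit:
drive_tool:
  commands: "0 0 0 0 0 -0.1 0"

```text
time_s: 6.13
eef_pos: [471.3, -9.0, 125.1]
ee_rot: [-0.001, 0.706, 0.708, -0.001]
force: [-7.2, -2.2, 6.6]
grip_width: 0.399
grip_force: 69.7
```

```bash
python3 st.py
```

```text
6.13 yaw 0.0032 F [-7.2 -2.2  6.6] T [-0.374  1.09   0.332] tau6 -0.899 p [471.3  -9.  125.1] q6 -0.2701 w 0.399 69.7 0.934
```

Emit:
drive_tool:
  commands: "-0.005 0 0 0 0 -0.1 0"

```text
time_s: 6.22
eef_pos: [471.0, -9.0, 125.1]
ee_rot: [-0.0, 0.733, 0.68, -0.001]
force: [-3.9, -2.0, 4.1]
grip_width: 0.396
grip_force: 69.6
```

```bash
python3 st.py
```

```text
6.22 yaw -0.0754 F [-3.9 -2.   4.1] T [-0.287  0.444  0.335] tau6 -0.9 p [471.   -9.  125.1] q6 -0.1918 w 0.396 69.6 0.931
```

Emit:
drive_tool:
  commands: "-0.005 0 0 0 0 -0.1 0"

```text
time_s: 6.3
eef_pos: [470.8, -9.0, 125.1]
ee_rot: [0.0, 0.759, 0.651, -0.0]
force: [-2.0, -2.0, 2.1]
grip_width: 0.395
grip_force: 69.5
```

```bash
python3 st.py; python3 look.py w3
```

```text
6.3 yaw -0.1541 F [-2.  -2.   2.1] T [-0.149  0.275  0.358] tau6 -0.909 p [470.8  -9.  125.1] q6 -0.1136 w 0.395 69.5 0.931
{'time_s': np.float64(6.3), 'joints': array([-2.680e-01,  3.400e-01,  1.815e+00, -1.000e-03,  9.870e-01,
       -1.140e-01]), 'eef_pos': array([470.802,  -9.005, 125.13 ]), 'ee_rot': array([ 0.   ,  0.759,  0.651, -0.   ]), 'force': array([-2.011, -1.987,  2.061]), 'wrist_torque': array([-0.149,  0.275,  0.358]), 'grip_force': np.float64(69.544), 'grip_width': np.float64(0.395)}
[[-0.0, -0.947, -0.321, 82.072], [1.0, 0.0, -0.0, 1.003], [0.0, -0.321, 0.947, -124.26], [0.0, 0.0, 0.0, 1.0]] 64.74085741054184 17.0
knob_mid 0.62 [281.2 287.3] [472.   -8.7 119. ]
ring_mid 0.96 [282.4 232. ] [475.2   8.   95. ]
ring_mid 0.21 [199.4 295. ] [425.3 -21.5  95. ]
shoe_face 0.73 [407.2 223.4] [559.1 -25.1  32. ]
shoe_face 0.2 [282.  287.6] [464.2 -62.9  32. ]
fence 0.86 [481.4 195.9] [610.4 -13.   31. ]
lath 0.65 [444.5 185.7] [584.   -0.8  34. ]
```

View pics/w3.png

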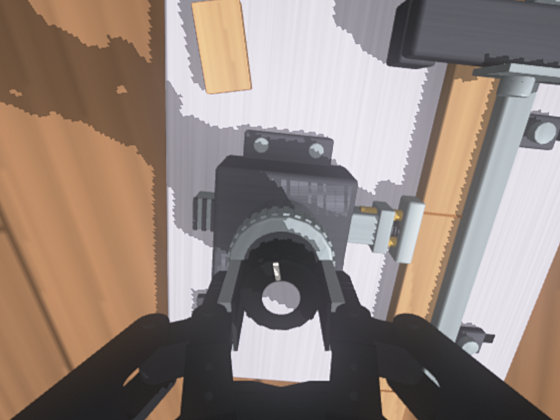

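```bash
cat > jf.py <<'E'
from h import *
A=np.array([472.3,-8.0]);th=np.radians(-14.5)
def jig(X): d=np.array(X)[:2]-A;return np.round([d@[np.cos(th),np.sin(th)],d@[-np.sin(th),np.cos(th)]],1)
E
python3 - <<'E'
from jf import *
s=sense();p=capture("wrist");i=p["pixels"]
print("axis",topoint(p,(280.5,297),130,s)[:2])
for n,uv,z in [("shoe far",(424,200),41),("shoe far",(410,262),41),("shoe near",(404,198),41),("lathnear",(452,80),34),("lathnear",(392,330),34),("lathfar",(495,85),34),("lathfar",(437,310),34),("fence top near",(500,95),42),("fence",(443,310),42)]: print(n,jig(topoint(p,uv,z,s)))
cv2.imwrite("pics/w3c.png",cv2.resize(i[130:330,340:540],None,fx=3,fy=3,interpolation=cv2.INTER_CUBIC))
E
```

```text
axis [472.09841214  -6.3701437 ]
shoe far [91.6 26.2]
shoe far [ 92.8 -19.5]
shoe near [78.2 26.1]
lathnear [ 93.4 100.7]
lathnear [ 95.8 -82.7]
lathfar [120.2 100.6]
lathfar [126.1 -60.9]
fence top near [120.1  94.8]
fence [125.5 -55.2]
```

View pics/w3c.png

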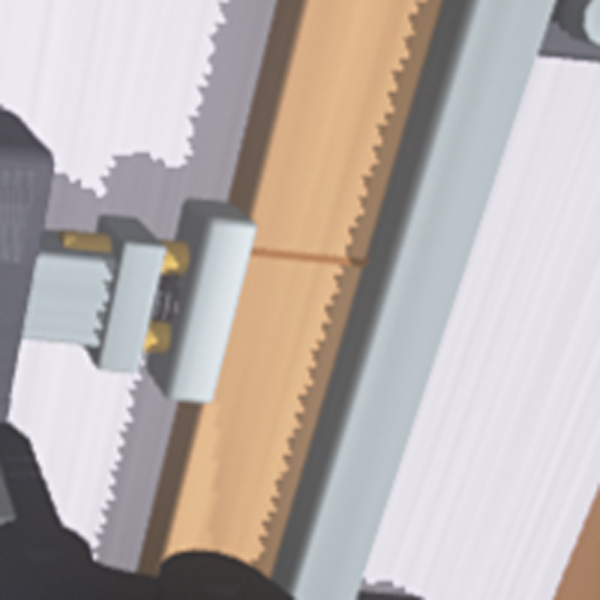

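Emit:
drive_tool:
  commands: "-0.005 0 0 0 0 -0.1 0"

```text
time_s: 6.73
eef_pos: [470.6, -9.0, 125.1]
ee_rot: [0.0, 0.782, 0.623, -0.0]
force: [-1.2, -0.9, 3.8]
grip_width: 0.396
grip_force: 69.7
```

```bash
python3 st.py
```

```text
6.73 yaw -0.2261 F [-1.2 -0.9  3.8] T [-0.227  0.226  0.301] tau6 -1.869 p [470.6  -9.  125.1] q6 -0.0421 w 0.396 69.7 1.035
```

Emit:
drive_tool:
  commands: "-0.005 0 0 0 0 -0.1 0"

```text
time_s: 6.82
eef_pos: [470.4, -8.9, 125.1]
ee_rot: [0.001, 0.807, 0.59, 0.0]
force: [0.4, -0.9, 1.9]
grip_width: 0.398
grip_force: 69.6
```

```bash
python3 st.py
```

```text
6.82 yaw -0.3083 F [ 0.4 -0.9  1.9] T [-0.076 -0.113  0.425] tau6 -1.035 p [470.4  -8.9 125.1] q6 0.0398 w 0.398 69.6 0.942
```

Emit:
drive_tool:
  commands: "-0.002 0 0 0 0 -0.1 0"

```text
time_s: 6.9
eef_pos: [470.2, -8.9, 125.1]
ee_rot: [0.001, 0.83, 0.558, 0.0]
force: [-0.4, -0.3, 3.1]
grip_width: 0.393
grip_force: 69.6
```

```bash
python3 st.py
python3 - <<'E'
from jf import *
p=capture("wrist");i=p["pixels"];cv2.imwrite("pics/w4.png",i)
cv2.imwrite("pics/w4c.png",cv2.resize(i[130:330,340:540],None,fx=3,fy=3,interpolation=cv2.INTER_CUBIC))
E
```

```text
6.9 yaw -0.3871 F [-0.4 -0.3  3.1] T [-0.025  0.032  0.434] tau6 -0.852 p [470.2  -8.9 125.1] q6 0.1185 w 0.393 69.6 0.935
```

View pics/w4c.png

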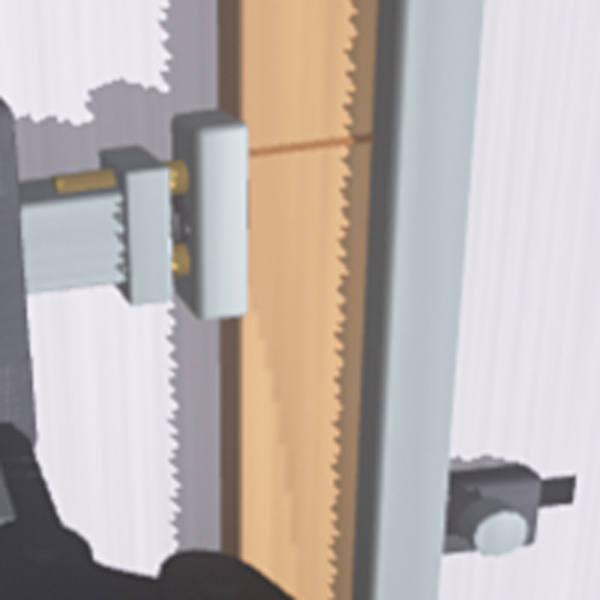

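Run:
```python
from jf import *
s=sense();p=capture("wrist")
s3={"ee_rot":np.array([0,.759,.651,0])/np.hypot(.759,.651),"eef_pos":np.array([470.8,-9.0,125.13])}
c=lambda u,v:(340+u/3,130+v/3)
D={"slider":(41,[(163,245),(135,372)],[(167,168),(172,300)]),"shoefar":(41,[(254,222),(212,402)],[(247,127),(245,315)]),
"fence":(42,[(475,0),(290,600)],[(402,0),(372,600)]),"lathnear":(34,[(305,0),(160,570)],[(240,0),(241,550)])}
for n,(z,a,b) in D.items():
    print(n,"w3",[jig(topoint(p,c(*q),z,s3)).tolist() for q in a],"w4",[jig(topoint(p,c(*q),z,s)).tolist() for q in b])
```

```text
slider w3 [[74.1, 16.1], [74.1, -15.3]] w4 [[77.0, 15.3], [77.2, -15.8]]
shoefar w3 [[92.9, 23.4], [93.7, -21.1]] w4 [[94.1, 22.0], [93.6, -21.8]]
fence w3 [[125.9, 74.8], [125.2, -73.4]] w4 [[125.1, 44.5], [124.5, -104.3]]
lathnear w3 [[95.2, 70.9], [94.7, -73.6]] w4 [[95.6, 47.9], [95.1, -91.1]]
```

The spring gap has narrowed: slider-to-shoe distance went from 19.2 to 16.8 mm, so about 2.4 mm compression, which agrees with the torque. Turning on by about 1.7 mm.

Emit:
drive_tool:
  commands: "-0.002 0 0 0 0 -0.09 0"

```text
time_s: 7.08
eef_pos: [470.1, -8.8, 125.1]
ee_rot: [0.0, 0.848, 0.531, 0.0]
force: [0.2, 0.5, 2.7]
grip_width: 0.397
grip_force: 69.7
```

```bash
python3 st.py
```

```text
7.08 yaw -0.4524 F [0.2 0.5 2.7] T [0.071 0.001 0.472] tau6 -1.434 p [470.1  -8.8 125.1] q6 0.1836 w 0.397 69.7 0.925
```

Emit:
drive_tool:
  commands: "-0.002 0 0 0 0 -0.08 0"

```text
time_s: 7.17
eef_pos: [469.9, -8.7, 125.1]
ee_rot: [0.0, 0.865, 0.502, 0.001]
force: [0.3, -0.0, 2.4]
grip_width: 0.395
grip_force: 69.6
```

```bash
python3 st.py
```

```text
7.17 yaw -0.5182 F [ 0.3 -0.   2.4] T [ 0.136 -0.161  0.483] tau6 -0.571 p [469.9  -8.7 125.1] q6 0.2493 w 0.395 69.6 0.745
```

Emit:
drive_tool:
  commands: "0 0 0 0 0 0 0;0 0 0 0 0 0 0;0 0 0 0 0 0 0"

```text
time_s: 7.42
eef_pos: [469.9, -8.7, 125.1]
ee_rot: [0.0, 0.864, 0.503, 0.001]
force: [2.6, 1.6, 4.1]
grip_width: 0.398
grip_force: 69.8
```

```bash
python3 st.py
python3 - <<'E'
from jf import *
p=capture("wrist");i=p["pixels"];cv2.imwrite("pics/w5.png",i)
cv2.imwrite("pics/w5c.png",cv2.resize(i[80:280,340:540],None,fx=3,fy=3,interpolation=cv2.INTER_CUBIC))
E
```

```text
7.42 yaw -0.5171 F [2.6 1.6 4.1] T [ 0.261 -0.281  0.055] tau6 0.0 p [469.9  -8.7 125.1] q6 0.2479 w 0.398 69.8 0.012
```

View pics/w5c.png

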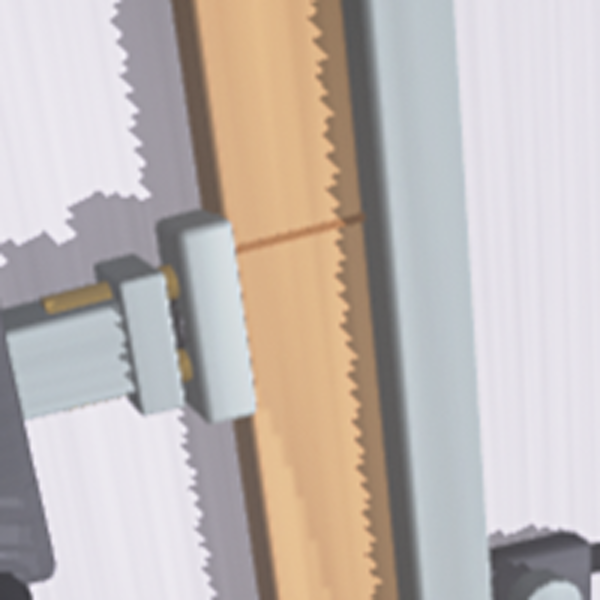

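Run:
```python
from jf import *
s=sense();p=capture("wrist")
c=lambda u,v:(340+u/3,80+v/3)
for n,z,a in [("slider",41,[(163,275),(181,405)]),("shoefar",41,[(228,218),(256,412)]),("fence",42,[(357,0),(423,600)]),("lathnear",34,[(192,0),(272,590)])]:
    print(n,[jig(topoint(p,c(*q),z,s)).tolist() for q in a])
```

```text
slider [[78.8, 15.1], [78.1, -15.2]]
shoefar [[93.8, 23.6], [94.0, -21.2]]
fence [[123.5, 59.7], [126.0, -78.8]]
lathnear [[95.2, 67.7], [94.4, -72.3]]
```

Torque gives about 4.2 mm and vision about 3.8 mm, so the spring is set at roughly 4 mm. Releasing the knob, centring on the fitted axis (471.2, −6.7) and going down to the ring.

Emit:
drive_tool:
  commands: "0 0 0 0 0 0 100;0 0 0 0 0 0 100;0 0 0 0 0 0 100;0 0 0 0 0 0 100;0 0 0 0 0 0 100;0 0 0 0 0 0 100;0 0 0 0 0 0 100;0 0 0 0 0 0 100;0 0 0 0 0 0 100;0.013 0.02 0 0 0 0 100;0 0 -0.1 0 0 0 100;0 0 -0.1 0 0 0 100;0 0 -0.09 0 0 0 100;0 0 0 0 0 0 100;0 0 0 0 0 0 100"

```text
time_s: 8.77
eef_pos: [470.5, -6.7, 95.3]
ee_rot: [-0.0, 0.865, 0.501, -0.001]
force: [-0.8, -0.3, 0.9]
grip_width: 1.007
grip_force: 0.0
```

```bash
python3 st.py
```

```text
8.77 yaw -0.5203 F [-0.8 -0.3  0.9] T [-0.036 -0.01   0.033] tau6 0.001 p [470.5  -6.7  95.3] q6 0.2563 w 1.007 0.0 -0.0
```

Emit:
drive_tool:
  commands: "0 0 0 0 0 0 0;0 0 0 0 0 0 0;0 0 0 0 0 0 0;0 0 0 0 0 0 0;0 0 0 0 0 0 0;0 0 0 0 0 0 0;0 0 0 0 0 0 0"
  force: 25

```text
time_s: 9.35
eef_pos: [471.1, -6.9, 96.3]
ee_rot: [0.0, 0.865, 0.501, 0.0]
force: [-1.4, 0.1, 5.3]
grip_width: 0.611
grip_force: 25.7
```

```bash
python3 st.py
```

```text
9.35 yaw -0.5203 F [-1.4  0.1  5.3] T [-0.011  0.156  0.038] tau6 -0.003 p [471.1  -6.9  96.3] q6 0.2563 w 0.611 25.7 0.001
```

Gripped the ring at 0.611 × 85 = 52 mm. Turning 0.39 rad freely first.

Emit:
drive_tool:
  commands: "0 0 0 0 0 -0.1 0;0 0 0 0 0 -0.1 0;0 0 0 0 0 -0.1 0;0 0 0 0 0 -0.1 0;0 0 0 0 0 -0.1 0"

```text
time_s: 9.77
eef_pos: [471.0, -6.8, 96.3]
ee_rot: [0.0, 0.947, 0.321, 0.0]
force: [-1.3, -0.8, 6.4]
grip_width: 0.607
grip_force: 25.8
```

```bash
python3 st.py
```

```text
9.77 yaw -0.9167 F [-1.3 -0.8  6.4] T [0.069 0.247 0.061] tau6 -1.191 p [471.   -6.8  96.3] q6 0.6527 w 0.607 25.8 0.937
```

Emit:
drive_tool:
  commands: "0 0 0 0 0 -0.04 0;0 0 0 0 0 -0.04 0"

```text
time_s: 9.93
eef_pos: [471.0, -6.8, 96.3]
ee_rot: [0.0, 0.956, 0.292, 0.0]
force: [-1.0, 0.6, 5.6]
grip_width: 0.61
grip_force: 25.7
```

```bash
python3 st.py
```

```text
9.93 yaw -0.9775 F [-1.   0.6  5.6] T [0.054 0.198 0.04 ] tau6 -0.352 p [471.   -6.8  96.3] q6 0.7135 w 0.61 25.7 0.368
```

Emit:
drive_tool:
  commands: "0 0 0 0 0 -0.03 0"

```text
time_s: 10.02
eef_pos: [471.0, -6.8, 96.3]
ee_rot: [0.0, 0.96, 0.281, 0.0]
force: [-1.5, 0.7, 6.9]
grip_width: 0.612
grip_force: 25.7
```

```bash
python3 st.py
```

```text
10.02 yaw -1.0009 F [-1.5  0.7  6.9] T [0.047 0.237 0.038] tau6 -0.218 p [471.   -6.8  96.3] q6 0.7369 w 0.612 25.7 0.268
```

Emit:
drive_tool:
  commands: "0 0 0 0 0 -0.04 0"
  force: 20

```text
time_s: 10.1
eef_pos: [471.0, -6.8, 96.3]
ee_rot: [0.0, 0.964, 0.266, 0.0]
force: [-1.8, 0.4, 7.1]
grip_width: 0.612
grip_force: 25.7
```

```bash
python3 st.py
```

```text
10.1 yaw -1.0318 F [-1.8  0.4  7.1] T [0.055 0.219 0.001] tau6 -0.538 p [471.   -6.8  96.3] q6 0.7679 w 0.612 25.7 0.383
```

Emit:
drive_tool:
  commands: "0 0 0 0 0 -0.04 0"

```text
time_s: 10.18
eef_pos: [471.0, -6.8, 96.3]
ee_rot: [0.0, 0.968, 0.251, 0.0]
force: [-1.2, 0.3, 6.2]
grip_width: 0.61
grip_force: 25.7
```

```bash
python3 st.py
```

```text
10.18 yaw -1.0636 F [-1.2  0.3  6.2] T [ 0.079  0.246 -0.001] tau6 -0.468 p [471.   -6.8  96.3] q6 0.7996 w 0.61 25.7 0.375
```

Emit:
drive_tool:
  commands: "0 0 0 0 0 -0.04 0"

```text
time_s: 10.27
eef_pos: [471.0, -6.8, 96.3]
ee_rot: [0.0, 0.972, 0.236, 0.0]
force: [-1.8, -0.2, 6.5]
grip_width: 0.606
grip_force: 25.8
```

```bash
python3 st.py
```

```text
10.27 yaw -1.095 F [-1.8 -0.2  6.5] T [0.076 0.213 0.127] tau6 -0.454 p [471.   -6.8  96.3] q6 0.8311 w 0.606 25.8 0.374
```

Emit:
drive_tool:
  commands: "0 0 0 0 0 -0.04 0"

```text
time_s: 10.35
eef_pos: [471.0, -6.8, 96.3]
ee_rot: [0.0, 0.975, 0.22, 0.0]
force: [-0.6, 0.3, 5.1]
grip_width: 0.606
grip_force: 25.8
```

```bash
python3 st.py
```

```text
10.35 yaw -1.1265 F [-0.6  0.3  5.1] T [0.039 0.193 0.011] tau6 -0.452 p [471.   -6.8  96.3] q6 0.8625 w 0.606 25.8 0.374
```

Emit:
drive_tool:
  commands: "0 0 0 0 0 -0.04 0"

```text
time_s: 10.43
eef_pos: [470.9, -6.8, 96.3]
ee_rot: [0.0, 0.979, 0.205, 0.0]
force: [-1.9, 0.6, 8.0]
grip_width: 0.612
grip_force: 25.8
```

```bash
python3 st.py
```

```text
10.43 yaw -1.1579 F [-1.9  0.6  8. ] T [0.101 0.222 0.05 ] tau6 -0.452 p [470.9  -6.8  96.3] q6 0.8939 w 0.612 25.8 0.373
```

Emit:
drive_tool:
  commands: "0 0 0 0 0 -0.04 0"

```text
time_s: 10.52
eef_pos: [471.0, -6.8, 96.3]
ee_rot: [0.0, 0.982, 0.19, 0.0]
force: [-1.6, 0.8, 7.0]
grip_width: 0.612
grip_force: 25.8
```

```bash
python3 st.py
```

```text
10.52 yaw -1.1893 F [-1.6  0.8  7. ] T [0.083 0.211 0.073] tau6 -0.452 p [471.   -6.8  96.3] q6 0.9253 w 0.612 25.8 0.375
```

Emit:
drive_tool:
  commands: "0 0 0 0 0 -0.04 0"

```text
time_s: 10.6
eef_pos: [471.0, -6.8, 96.3]
ee_rot: [0.0, 0.985, 0.174, 0.0]
force: [-2.1, 0.4, 6.3]
grip_width: 0.609
grip_force: 25.8
```

```bash
python3 st.py
```

```text
10.6 yaw -1.2208 F [-2.1  0.4  6.3] T [0.122 0.235 0.062] tau6 -0.452 p [471.   -6.8  96.3] q6 0.9568 w 0.609 25.8 0.375
```

Emit:
drive_tool:
  commands: "0 0 0 0 0 -0.04 0"

```text
time_s: 10.68
eef_pos: [471.0, -6.8, 96.3]
ee_rot: [0.0, 0.987, 0.159, 0.0]
force: [-1.8, 0.8, 6.6]
grip_width: 0.612
grip_force: 25.8
```

```bash
python3 st.py
```

```text
10.68 yaw -1.2522 F [-1.8  0.8  6.6] T [0.104 0.283 0.106] tau6 -0.452 p [471.   -6.8  96.3] q6 0.9882 w 0.612 25.8 0.373
```

Emit:
drive_tool:
  commands: "0 0 0 0 0 -0.04 0"

```text
time_s: 10.77
eef_pos: [470.9, -6.8, 96.3]
ee_rot: [0.0, 0.99, 0.143, 0.0]
force: [-2.2, 1.4, 6.8]
grip_width: 0.608
grip_force: 25.8
```

```bash
python3 st.py
```

```text
10.77 yaw -1.2836 F [-2.2  1.4  6.8] T [0.089 0.199 0.044] tau6 -0.452 p [470.9  -6.8  96.3] q6 1.0196 w 0.608 25.8 0.375
```

Emit:
drive_tool:
  commands: "0 0 0 0 0 -0.04 0"

```text
time_s: 10.85
eef_pos: [471.0, -6.8, 96.3]
ee_rot: [0.0, 0.992, 0.128, 0.0]
force: [-0.7, 1.5, 5.9]
grip_width: 0.611
grip_force: 25.8
```

```bash
python3 st.py
```

```text
10.85 yaw -1.315 F [-0.7  1.5  5.9] T [0.103 0.244 0.07 ] tau6 -0.452 p [471.   -6.8  96.3] q6 1.051 w 0.611 25.8 0.373
```

Emit:
drive_tool:
  commands: "0 0 0 0 0 -0.04 0"

```text
time_s: 10.93
eef_pos: [471.0, -6.7, 96.3]
ee_rot: [0.0, 0.994, 0.112, 0.0]
force: [-0.7, 0.9, 6.7]
grip_width: 0.607
grip_force: 25.8
```

```bash
python3 st.py
```

```text
10.93 yaw -1.3463 F [-0.7  0.9  6.7] T [0.084 0.263 0.019] tau6 -0.452 p [471.   -6.7  96.3] q6 1.0824 w 0.607 25.8 0.372
```

Emit:
drive_tool:
  commands: "0 0 0 0 0 -0.04 0"

```text
time_s: 11.02
eef_pos: [470.9, -6.8, 96.3]
ee_rot: [0.0, 0.995, 0.096, 0.0]
force: [-1.1, 1.1, 7.1]
grip_width: 0.607
grip_force: 25.8
```

```bash
python3 st.py
```

```text
11.02 yaw -1.3778 F [-1.1  1.1  7.1] T [0.082 0.239 0.013] tau6 -0.452 p [470.9  -6.8  96.3] q6 1.1138 w 0.607 25.8 0.375
```

Emit:
drive_tool:
  commands: "0 0 0 0 0 -0.04 0"

```text
time_s: 11.1
eef_pos: [470.9, -6.8, 96.3]
ee_rot: [0.0, 0.997, 0.081, 0.0]
force: [-1.3, 0.8, 6.4]
grip_width: 0.614
grip_force: 25.8
```

```bash
python3 st.py
```

```text
11.1 yaw -1.4093 F [-1.3  0.8  6.4] T [0.119 0.186 0.025] tau6 -0.452 p [470.9  -6.8  96.3] q6 1.1453 w 0.614 25.8 0.376
```

Emit:
drive_tool:
  commands: "0 0 0 0 0 -0.04 0"

```text
time_s: 11.18
eef_pos: [470.9, -6.7, 96.3]
ee_rot: [0.0, 0.998, 0.065, 0.0]
force: [-1.1, 0.6, 6.4]
grip_width: 0.607
grip_force: 25.8
```

```bash
python3 st.py
```

```text
11.18 yaw -1.4406 F [-1.1  0.6  6.4] T [0.151 0.219 0.004] tau6 -0.452 p [470.9  -6.7  96.3] q6 1.1767 w 0.607 25.8 0.375
```

Emit:
drive_tool:
  commands: "0 0 0 0 0 -0.04 0"

```text
time_s: 11.27
eef_pos: [470.9, -6.7, 96.3]
ee_rot: [0.0, 0.999, 0.049, 0.0]
force: [-1.5, 0.6, 7.0]
grip_width: 0.609
grip_force: 25.8
```

```bash
python3 st.py
```

```text
11.27 yaw -1.472 F [-1.5  0.6  7. ] T [0.185 0.238 0.063] tau6 -0.452 p [470.9  -6.7  96.3] q6 1.2081 w 0.609 25.8 0.375
```

Emit:
drive_tool:
  commands: "0 0 0 0 0 -0.04 0"

```text
time_s: 11.35
eef_pos: [471.0, -6.7, 96.3]
ee_rot: [0.0, 0.999, 0.034, 0.0]
force: [-2.3, 1.0, 6.3]
grip_width: 0.612
grip_force: 25.8
```

```bash
python3 st.py
```

```text
11.35 yaw -1.5034 F [-2.3  1.   6.3] T [0.174 0.279 0.041] tau6 -0.452 p [471.   -6.7  96.3] q6 1.2395 w 0.612 25.8 0.374
```

Emit:
drive_tool:
  commands: "0 0 0 0 0 -0.04 0"

```text
time_s: 11.43
eef_pos: [470.9, -6.7, 96.3]
ee_rot: [0.0, 1.0, 0.018, 0.0]
force: [-1.1, 0.2, 6.9]
grip_width: 0.613
grip_force: 25.8
```

```bash
python3 st.py
```

```text
11.43 yaw -1.5349 F [-1.1  0.2  6.9] T [0.177 0.212 0.037] tau6 -0.452 p [470.9  -6.7  96.3] q6 1.2709 w 0.613 25.8 0.373
```

Emit:
drive_tool:
  commands: "0 0 0 0 0 -0.04 0"

```text
time_s: 11.52
eef_pos: [470.9, -6.7, 96.3]
ee_rot: [0.0, 1.0, 0.002, 0.0]
force: [-1.4, 0.7, 7.0]
grip_width: 0.608
grip_force: 25.8
```

```bash
python3 st.py
```

```text
11.52 yaw -1.5663 F [-1.4  0.7  7. ] T [0.034 0.253 0.12 ] tau6 -0.452 p [470.9  -6.7  96.3] q6 1.3024 w 0.608 25.8 0.374
```

Emit:
drive_tool:
  commands: "0 0 0 0 0 -0.04 0"

```text
time_s: 11.6
eef_pos: [470.9, -6.7, 96.3]
ee_rot: [0.0, 1.0, -0.013, 0.0]
force: [-2.0, 0.7, 6.8]
grip_width: 0.609
grip_force: 25.8
```

```bash
python3 st.py
```

```text
11.6 yaw -1.5977 F [-2.   0.7  6.8] T [0.144 0.225 0.018] tau6 -0.452 p [470.9  -6.7  96.3] q6 1.3337 w 0.609 25.8 0.373
```

Emit:
drive_tool:
  commands: "0 0 0 0 0 -0.04 0"

```text
time_s: 11.68
eef_pos: [471.0, -6.7, 96.3]
ee_rot: [-0.0, 1.0, -0.029, 0.0]
force: [-1.3, 2.3, 6.8]
grip_width: 0.612
grip_force: 25.8
```

```bash
python3 st.py
```

```text
11.68 yaw -1.6292 F [-1.3  2.3  6.8] T [0.112 0.252 0.087] tau6 -0.452 p [471.   -6.7  96.3] q6 1.3652 w 0.612 25.8 0.373
```

Emit:
drive_tool:
  commands: "0 0 0 0 0 -0.04 0"

```text
time_s: 11.77
eef_pos: [471.0, -6.7, 96.3]
ee_rot: [-0.0, 0.999, -0.045, 0.0]
force: [-2.0, 1.5, 5.9]
grip_width: 0.611
grip_force: 25.8
```

```bash
python3 st.py
```

```text
11.77 yaw -1.6606 F [-2.   1.5  5.9] T [0.163 0.23  0.049] tau6 -0.452 p [471.   -6.7  96.3] q6 1.3966 w 0.611 25.8 0.375
```

Emit:
drive_tool:
  commands: "0 0 0 0 0 -0.04 0"

```text
time_s: 11.85
eef_pos: [470.9, -6.7, 96.3]
ee_rot: [0.0, 0.998, -0.06, 0.0]
force: [-1.0, 1.3, 6.8]
grip_width: 0.608
grip_force: 25.8
```

```bash
python3 st.py
```

```text
11.85 yaw -1.6916 F [-1.   1.3  6.8] T [0.266 0.228 0.543] tau6 -0.056 p [470.9  -6.7  96.3] q6 1.4278 w 0.608 25.8 0.364
```

It has bitten (0.54 N m). Firming the grip before the last bit.

Emit:
drive_tool:
  commands: "0 0 0 0 0 0 0;0 0 0 0 0 0 0;0 0 0 0 0 0 0"
  force: 60

```text
time_s: 12.1
eef_pos: [470.9, -6.7, 96.5]
ee_rot: [0.0, 0.998, -0.059, 0.0]
force: [-2.5, 1.4, 8.9]
grip_width: 0.598
grip_force: 60.6
```

```bash
python3 st.py
```

```text
12.1 yaw -1.6898 F [-2.5  1.4  8.9] T [0.179 0.376 0.264] tau6 0.277 p [470.9  -6.7  96.5] q6 1.4261 w 0.598 60.6 -0.0
```

Emit:
drive_tool:
  commands: "0 0 0 0 0 -0.01 0"

```text
time_s: 12.18
eef_pos: [470.9, -6.7, 96.5]
ee_rot: [0.0, 0.998, -0.063, 0.0]
force: [-2.0, 2.2, 9.0]
grip_width: 0.601
grip_force: 60.6
```

```bash
python3 st.py
```

```text
12.18 yaw -1.6972 F [-2.   2.2  9. ] T [0.264 0.369 0.57 ] tau6 0.377 p [470.9  -6.7  96.5] q6 1.4336 w 0.601 60.6 0.099
```

Emit:
drive_tool:
  commands: "0 0 0 0 0 -0.01 0"

```text
time_s: 12.27
eef_pos: [471.0, -6.7, 96.5]
ee_rot: [0.0, 0.998, -0.067, 0.0]
force: [-1.5, 2.3, 9.4]
grip_width: 0.6
grip_force: 60.6
```

```bash
python3 st.py
```

```text
12.27 yaw -1.705 F [-1.5  2.3  9.4] T [0.246 0.416 0.627] tau6 0.52 p [471.   -6.7  96.5] q6 1.4416 w 0.6 60.6 0.094
```

Emit:
drive_tool:
  commands: "0 0 0 0 0 -0.008 0"

```text
time_s: 12.35
eef_pos: [470.9, -6.7, 96.5]
ee_rot: [0.0, 0.998, -0.07, 0.0]
force: [-2.6, 2.3, 10.0]
grip_width: 0.601
grip_force: 60.6
```

```bash
python3 st.py
```

```text
12.35 yaw -1.7111 F [-2.6  2.3 10. ] T [0.23  0.372 0.688] tau6 0.643 p [470.9  -6.7  96.5] q6 1.4477 w 0.601 60.6 0.072
```

Emit:
drive_tool:
  commands: "0 0 0 0 0 -0.005 0"

```text
time_s: 12.43
eef_pos: [471.0, -6.7, 96.5]
ee_rot: [0.0, 0.997, -0.072, 0.0]
force: [-2.5, 2.3, 8.4]
grip_width: 0.602
grip_force: 60.6
```

```bash
python3 st.py
```

```text
12.43 yaw -1.7149 F [-2.5  2.3  8.4] T [0.252 0.406 0.77 ] tau6 0.733 p [471.   -6.7  96.5] q6 1.4516 w 0.602 60.6 0.043
```

At 0.77 N m. Releasing and lifting straight up.

Emit:
drive_tool:
  commands: "0 0 0 0 0 0 100;0 0 0 0 0 0 100;0 0 0 0 0 0 100;0 0 0 0 0 0 100;0 0 0 0 0 0 100;0 0 0 0 0 0 100;0 0 0 0 0 0 100;0 0 0 0 0 0 100;0 0 0.1 0 0 0 100;0 0 0.15 0 0 0 100;0 0 0.2 0 0 0 100;0 0 0.2 0 0 0 100;0 0 0.2 0 0 0 100;0 0 0.2 0 0 0 100;0 0 0.2 0 0 0 100;0 0 0 0 0 0 100;0 0 0 0 0 0 100;0 0 0 0 0 0 100"

```text
time_s: 13.93
eef_pos: [470.4, -6.7, 220.5]
ee_rot: [-0.0, 0.997, -0.073, -0.0]
force: [0.4, 0.1, 1.2]
grip_width: 1.0
grip_force: 0.0
```

```bash
python3 st.py; python3 -c "
from h import *
p=capture('wrist');cv2.imwrite('pics/w6.png',p['pixels'])"
```

```text
13.93 yaw -1.7165 F [0.4 0.1 1.2] T [ 0.03   0.002 -0.03 ] tau6 0.0 p [470.4  -6.7 220.5] q6 1.4524 w 1.0 0.0 -0.002
```

View pics/w6.png

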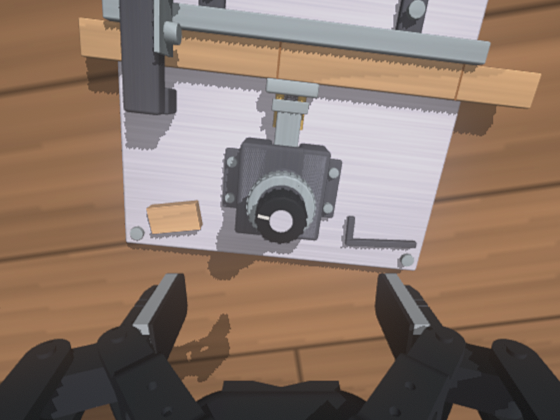

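The lath is against the fence and the shoe, at (293,88), is pressing it. The knob mark at (263,216) matches a 1.70 rad turn, and the offcut and hex key haven't moved.

```bash
python3 -c "
from rig import *
print(finish_job())"
```

```text
the job is handed in; nothing more can be done
None
```

I handed the job in: the lath is home against the fence, the shoe's spring is pressed in about 4 mm (3.8 by camera, 4.2 by torque), and the lock ring was last read at about 0.77 N m; nothing else on the jig's bed appears moved, though I did not re-check the rest of the bench.

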